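Hang the headset on the desk caddy and lift the caddy level

TASK

This desk caddy is going to another desk together with the headset: hang the headset over the caddy's carry bar, on one half of the bar, with an ear cup on either side, and let go of it. Then lift the caddy by its carry bar, about 10 cm clear of the desk, level, with the headset still hanging freely and the bit box and tape roll still in the tray. Finish while holding it there, level and steady; do not put it down, and leave everything else on the desk where it is.

Things in the scene. Friction and masses are not known exactly. Their poses are not given: they have to be found in the camera images.
- caddy: Grey sheet-metal tray, loose on the desk: 130 (x) x 320 (y) x 30 mm high, walls 4 mm, a divider across the middle. An end plate stands at each short end (inner faces at y = -154 and +154 mm); a carry bar runs along y between them, above the tray's centre line. Empty about 0.5 kg (15 % more or less), centre of mass on the z axis. Origin: centre of the underside; z up.
- bar_top (a point): Middle of the top face of the caddy's aluminium carry bar; axes as the caddy's (bar along y). Flat bar 16 mm wide (x), 22 mm high, 308 mm long; top 170 mm, bottom 148 mm above the caddy's underside.
- headset: Black rigid headset, 0.13 kg (25 % more or less), standing upright on two flat-bottomed ear cups. 168 (x) x 56 (y) x 145 mm high. The band is an arch in the local xz plane, so a bar it hangs over runs along its local y. Cups 50 mm high, 56 mm deep (y), inner faces at x = -53 and +53 mm. Origin: centre between the cups' undersides; z up.
- crown (a point): Middle of the underside of the headset's padded crown, 125 mm above its origin; axes as the headset's. The crown is 26 mm wide (y) and 20 mm thick (top at 145 mm); its underside slopes down on either side of the middle 25 mm. Hung on the bar, the cups' undersides are about 45 mm above the caddy's underside.
- bit_box: Small closed beige case, 57 x 86 x 28 mm, 0.07 kg, lying loose in the caddy's compartment at its +y end, about 80 mm from the middle. Origin: centre of the underside.
- tape_roll: Roll of masking tape, about 103 mm across and 25 mm high, 0.05 kg, lying loose in the caddy's compartment at its -y end, about 80 mm from the middle. Origin: centre of the underside.
- caliper: Bystander: caliper, 72 x 200 x 17 mm, lying near the front edge of the desk. Origin: centre of the underside.
- screwdriver: Bystander: screwdriver with a blue handle, 18 x 163 x 18 mm, lying near the front edge of the desk. Origin: centre of the underside.
- pen_pot: Bystander: black pot with pens, 83 mm across, 147 mm high, at the right of the desk. Origin: centre of the underside.
- drive: Bystander: flat black portable drive, 116 x 80 x 14 mm, at the back. Origin: centre of the underside.
- serial_board: Bystander: small green circuit board, 46 x 52 x 17 mm, at the front left. Origin: centre of the underside.
- marker: Bystander: marker pen, 16 x 121 x 14 mm, at the left. Origin: centre of the underside.
- mug: Bystander: white mug, 82 x 114 x 91 mm, at the back left. Origin: centre of the underside.
- connector: Bystander: small connector block, 15 x 34 x 13 mm, at the left. Origin: centre of the underside.
Things that resemble listed ones, but are neither listed nor needed, are in the scene too. Several things look just like the bit_box: the one meant starts farthest to the robot's left.

How it is judged:
By the outcome, as a careful person would: the job done as asked, in the order asked, and still so for the second after the job is handed in, while the arm keeps its last pose, push and grip.
It also fails if it takes over 58 s, if anything falls off the work surface, if the arm or the gripper's body presses on something with over 40 N, if the wrist force passes 120 N, or if a joint passes its speed limit or range.

ROBOT

A 6-joint arm with a two-finger parallel gripper is mounted at the origin on a cart in front of the work surface, level with it; the furniture and walls round the work are solid. World frame = base frame: x ahead of the robot, y to its left, z up, the work surface at z = 0. Lengths are in m, angles in rad, forces in N, time in s.
With the tool pointing down it reaches from about 0.35 to 0.875 m from the base axis. Payload 4.2 kg.
Tool frame: the origin (TCP) lies at the very end of the fingers, on their centre line; the grasp point (between the pads) lies 19 mm behind it; z points along the fingers, y is the line along which they close (so a half turn about z gives the same grasp; the last joint's range is limited). The gripper opens to 85 mm and grips with 20 to 120 N. Pads are 22 mm wide; open, the fingers measure 114 mm over their backs; the gripper's body (76 mm by 85 mm) begins 54 mm behind the grasp point. The pads swing forward as they close: fully open they stand 13 mm farther back than shut.
Start: joints at [-0.977, 0.385, 0.008, 0, -1.194, -0.259], TCP at [0.205, -0.59, 0.231] pointing down, gripper open.
Joint ranges: [-3.14, 3.14], [-1.21, 2.06], [-1.07, 1.41], [-3.16, 2.05], [-2.99, -0.16], [-3.1, 3.1]. Speed limits (rad/s): [2.79, 2.79, 3.14, 3.14, 3.14, 3.14].

INTERFACE

Orientations are given as a rotation vector (axis times angle).
In Python, from station import bot gives the robot as it stands.
- The arm moves only by the tool send_path, called after "Call:" as name(argument=value, ...) on one line, values as JSON. Schema: {"type":"object","properties":{"plan":{"type":"array","items":{"type":"array","items":{"type":"array","items":{"type":"number"},"minItems":6,"maxItems":6},"minItems":1,"maxItems":8},"minItems":1,"maxItems":1},"finger_gap":{"type":"number"},"squeeze":{"type":"number"},"only":{"type":"string"},"quiet":{"type":"boolean"},"lines":{"type":"string"}},"required":["plan"],"additionalProperties":false}. plan is a list that holds a single list of rows (three levels of brackets), with 1 to 8 rows, each of 6 numbers: dx, dy, dz in shares of the most that a row can go, 1 being 50 mm, then a rotation vector rx, ry, rz in parts of the range, where 1.0 means 2 pi rad; each row shifts and turns the commanded pose from where the row before left it, along the tool's axes as they then stand; what a row does not reach is not made up. A row lasts 1/10 s, in which the tool goes at most 0.05 m and 0.15 rad, less where a joint would pass 70% of its speed; a pose out of reach is approached as far as the arm can. finger_gap is the finger opening in m, set as the call begins (left out keeps the last). The fingers move at their own pace and stop on an object; squeeze is the grip in N (left out, the last holds). Time passes only in rows, so rows that do not move let the fingers close. The tool returns the time, the measured TCP pose, the force, the opening and the grip force at its end. only (a regular expression) keeps the lines of the reply that match it, lines (a string "A,B") keeps lines A to B, and quiet returns only ok. A shift or turn number past 1, either way, is cut back to 1. Input that does not fit is refused with a message, and nothing moves.
- bot.observe(): the state, without advancing time (a new reading comes with each control period).
- bot.get_image(name): name is "side" or "top" or "wrist"; returns a dict with "pixels" (384x512x3 uint8, blue, green, red), "z_map" (384x512 float32, m along the optical axis (not along the pixel's ray), 0 where there is no reading), "fx", "fy", "cx", "cy" (pixels), "world_to_cam" (4x4, takes a point from world to camera coordinates). Camera axes: x right, y up, looking along -z (the intrinsics and any distortion apply to the point x, -y, -z); pixel columns grow to the right and rows downward; lengths in m; the calibration is good to about 2 mm. The wrist camera is an equidistant fisheye: a pixel r from the principal point sees the ray r / f radians off the axis. A picture is of the moment at which its call begins.
- bot.hand_in(): hands the job in; it is judged then, once.
The state is a dict: "time": time; "joints": joint angles; "qvel": joint speeds; "tau": joint torques, N m; "tcp_pos": TCP position; "tool_rot": TCP orientation; "ft_force": force on the tool from outside, world axes, zero at the start; "wrist_torque": the same for the moment, N m; "width": finger opening in m; "gripper_force": force on a finger pad.
Only numpy, scipy, OpenCV 4.12 (cv2) and the standard library are available. Lean on these libraries where they do the work, as an engineer would, in place of code of your own. Each camera call takes 0.05 s, during which the arm holds its last target. There are 200 camera calls.

## Working session

There is one attempt and no reset: what is moved stays moved. The work goes in short steps, Python scripts to look and compute and a tool call to move; the robot and the scene stay as the last step left them, time stands still between calls to the robot, and variables do not carry over. Pictures are saved under pics/ and viewed, at most 10 in all, crops included, and the job is handed in when it is done.

```bash
mkdir -p pics; ls; cat > h.py <<'E'
import numpy as np, cv2
from station import bot
from scipy.spatial.transform import Rotation as R
def grab(name,fn=None):
    im=bot.get_image(name)
    if fn: cv2.imwrite('pics/'+fn,im['pixels'])
    np.savez(''+name+'.npz',**im)
    return im
def load(name):
    return dict(np.load(''+name+'.npz'))
def cloud(im):
    z=im['z_map']; h,w=z.shape
    u,v=np.meshgrid(np.arange(w),np.arange(h))
    P=np.stack([(u-im['cx'])/im['fx']*z,-(v-im['cy'])/im['fy']*z,-z],-1)
    T=np.linalg.inv(im['world_to_cam'])
    W=P@T[:3,:3].T+T[:3,3]
    W[z==0]=np.nan
    return W
E
python3 - <<'E'
from h import *
for n in('top','side'):
    im=grab(n,n+'0.png'); print(n,[im[k] for k in('fx','fy','cx','cy')],im.keys(),np.linalg.inv(im['world_to_cam']).round(3).tolist(),(im['z_map']>0).mean())
s=bot.observe();print(s)
E
```

```text
pics
top [466.7680888146531, 466.7680888146531, 250.09627147998418, 197.06044248131826] dict_keys(['pixels', 'z_map', 'fx', 'fy', 'cx', 'cy', 'world_to_cam']) [[-0.003, 0.998, -0.06, 0.463], [-1.0, -0.003, 0.004, 0.11], [0.003, 0.06, 0.998, 1.514], [0.0, 0.0, 0.0, 1.0]] 0.9960835774739584
side [440.6604025687866, 440.6604025687866, 253.69458566129217, 191.47937399431535] dict_keys(['pixels', 'z_map', 'fx', 'fy', 'cx', 'cy', 'world_to_cam']) [[-0.823, 0.235, -0.517, -0.211], [-0.568, -0.312, 0.762, 1.235], [0.018, 0.921, 0.39, 0.713], [0.0, 0.0, 0.0, 1.0]] 0.9959716796875
{'time': 0.1, 'joints': array([-9.77401941e-01,  3.85503859e-01,  6.73080972e-03, -4.41692988e-04,
       -1.19399274e+00, -2.58618492e-01]), 'qvel': array([-0.00076823, -0.00087375,  0.00300546,  0.00272656,  0.00128816,
        0.00053865]), 'tau': array([-7.55348833e-05, -3.93319881e+01,  1.88931441e+01,  4.19788241e+00,
       -2.54277496e-03,  9.78258583e-06]), 'tcp_pos': array([ 0.20519956, -0.58979015,  0.23030297]), 'tool_rot': array([ 5.23086634e-01, -3.09729089e+00, -3.08318442e-03]), 'ft_force': array([-0.01027158,  0.15643039, -0.35435969]), 'wrist_torque': array([ 0.02797132, -0.02582216, -0.00239505]), 'gripper_force': 0.0, 'width': 0.08537494605588829}
```

View pics/top0.png

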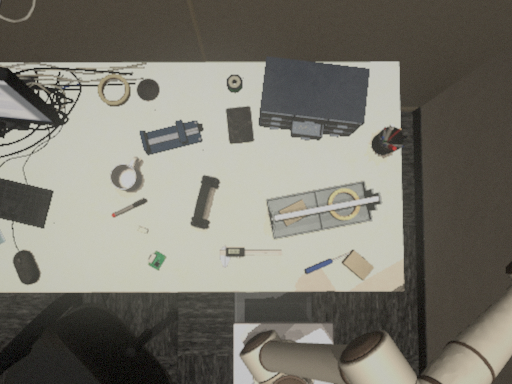

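View pics/side0.png

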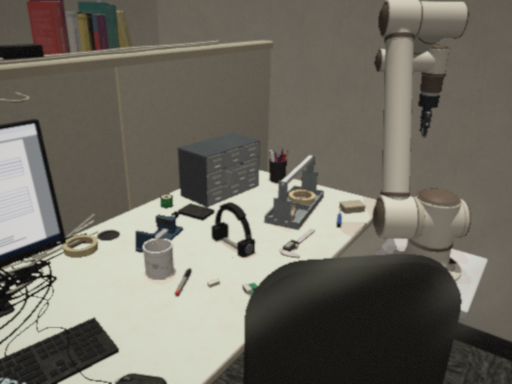

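Top view: the headset is at (205,202), the caddy at (320,210) with bar from (277,216) to (378,200), and the tray's bit box at (293,212). In the side view, the headset stands at (232,230) and the caddy at (297,195).

Lookalikes:
- **Headset:** the dark clamp/stand at top (172,137) is not an arch. The choice is the arch at (205,202).
- **Bit box:** a twin lies at top (357,264). The one meant, at (293,212), is leftmost and in the tray.
- **Tape:** a ring lies at (114,90). The one meant is in the tray at (344,204).

Next, measuring and one close crop.

```bash
python3 - <<'E'
from h import *
t=load('top');s=load('side');A=cloud(t);B=cloud(s)
a=cv2.resize(t['pixels'][165:250,185:395],None,fx=3.6,fy=3.6,interpolation=cv2.INTER_CUBIC)
b=cv2.resize(s['pixels'][150:265,200:330],None,fx=2.6,fy=2.6,interpolation=cv2.INTER_CUBIC)
b=b[:,:756];c=np.zeros((a.shape[0]+b.shape[0],756,3),np.uint8);c[:a.shape[0],:a.shape[1]]=a;c[a.shape[0]:,:b.shape[1]]=b
cv2.imwrite('pics/crop0.png',c)
def fit(P,n):
    m=P.mean(0);d=np.linalg.svd(P[:,:2]-m[:2],full_matrices=False)[2][0]
    pr=(P[:,:2]-m[:2])@d; q=(P[:,:2]-m[:2])@np.array([-d[1],d[0]])
    mid=m[:2]+d*(pr.max()+pr.min())/2
    print(n,len(P),'mean',m.round(4),'mid',mid.round(4),'dir',d.round(4),'len',np.ptp(pr).round(4),'wid',np.ptp(q).round(4),'z',np.percentile(P[:,2],[2,50,98]).round(4))
for n,C in(('top',A),('side',B)):
    P=C.reshape(-1,3);P=P[~np.isnan(P[:,0])]
    def box(x0,x1,y0,y1,z0,z1): return P[(P[:,0]>x0)&(P[:,0]<x1)&(P[:,1]>y0)&(P[:,1]<y1)&(P[:,2]>z0)&(P[:,2]<z1)]
    fit(box(.28,.6,-.4,.08,.16,.19),n+' bar')
    fit(box(.28,.6,-.4,.08,.01,.04),n+' tray')
    fit(box(.3,.6,.15,.4,.02,.2),n+' headset')
    fit(box(.3,.6,.15,.4,.02,.06),n+' cups')
    fit(box(.3,.6,.15,.4,.12,.2),n+' crown')
    fit(box(.3,.6,.15,.4,.139,.2),n+' crowntop')
E
```

```text
top bar 643 mean [ 0.5112 -0.1165  0.1689] mid [ 0.5112 -0.1162] dir [ 0.1835 -0.983 ] len 0.3252 wid 0.033 z [0.1627 0.1691 0.1744]
top tray 1846 mean [ 0.4524 -0.1502  0.0257] mid [ 0.45   -0.1527] dir [-0.6973 -0.7168] len 0.4209 wid 0.432 z [0.0104 0.0273 0.0354]
top headset 581 mean [0.5222 0.2469 0.1076] mid [0.4922 0.2516] dir [-0.9879  0.1552] len 0.2253 wid 0.148 z [0.0222 0.1293 0.1472]
top cups 151 mean [0.5025 0.2405 0.0446] mid [0.4878 0.242 ] dir [-0.9948  0.1021] len 0.2289 wid 0.1435 z [0.0207 0.047  0.0529]
top crown 330 mean [0.5358 0.2474 0.1385] mid [0.5367 0.2472] dir [-0.9694  0.2456] len 0.1057 wid 0.0267 z [0.1238 0.1398 0.1479]
top crowntop 182 mean [0.5356 0.2481 0.1434] mid [0.5386 0.2472] dir [-0.9595  0.2817] len 0.0756 wid 0.0273 z [0.1393 0.1433 0.1497]
side bar 213 mean [ 0.5056 -0.0931  0.167 ] mid [ 0.5093 -0.1137] dir [ 0.1758 -0.9844] len 0.3277 wid 0.0331 z [0.1602 0.168  0.1715]
side tray 1252 mean [ 0.4638 -0.1351  0.0226] mid [ 0.4669 -0.1165] dir [0.1661 0.9861] len 0.371 wid 0.3194 z [0.0107 0.023  0.0367]
side headset 747 mean [0.5103 0.2617 0.0824] mid [0.4958 0.2654] dir [-0.9694  0.2455] len 0.2209 wid 0.138 z [0.0221 0.079  0.1447]
side cups 330 mean [0.5112 0.2625 0.0383] mid [0.4977 0.2663] dir [-0.9623  0.2722] len 0.2179 wid 0.1429 z [0.0209 0.0392 0.0571]
side crown 236 mean [0.526  0.2582 0.1348] mid [0.5371 0.2563] dir [-0.9856  0.1692] len 0.1068 wid 0.0343 z [0.1214 0.1348 0.1456]
side crowntop 90 mean [0.5327 0.2534 0.1427] mid [0.5346 0.2529] dir [-0.9686  0.2488] len 0.0695 wid 0.0296 z [0.1393 0.1429 0.1458]
```

View pics/crop0.png

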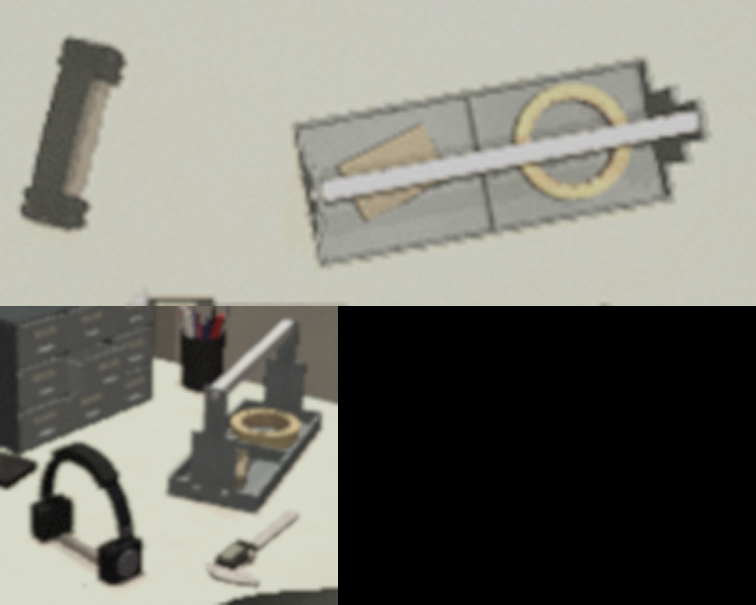

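The crop shows the arch-shaped headset (crown at about (75,135)), the leftmost bit box (390,170) under the bar, and the tape ring (575,140) at the -y end. A pale patch between the cups needs a check.

```bash
cat >> h.py <<'E'
def plan(pos,ydir):
    """tool-down target: print rz turn, then shift in tool axes after the turn, plus tilt error"""
    s=bot.observe();M=R.from_rotvec(s['tool_rot']).as_matrix()
    z=np.array([0,0,-1.]);y=np.array([ydir[0],ydir[1],0]);y/=np.linalg.norm(y)
    for sg in(1,-1):
        T=np.stack([np.cross(sg*y,z),sg*y,z],1)
        rv=R.from_matrix(M.T@T).as_rotvec()
        print('rot(tool)',rv.round(3),'shift after turn',(T.T@(np.array(pos)-s['tcp_pos'])).round(4),'shift before',(M.T@(np.array(pos)-s['tcp_pos'])).round(4))
    print('t',round(s['time'],2),'tcp',s['tcp_pos'].round(4),'q',s['joints'].round(2))
E
python3 - <<'E'
from h import *
t=load('top');s=load('side');A=cloud(t);B=cloud(s)
# pale patch between cups: side crop (75,555)->px; top crop (88,140)->px
for C,u,v in((B,200+80/2.6,150+(558-306)/2.6),(A,185+88/3.6,165+140/3.6)):
    print(C[int(v)-1:int(v)+2,int(u)-1:int(u)+2].reshape(-1,3).round(3)[::2])
# band symmetric fit in both views: contour of band above .10, merge
for C in(A,B):
    P=C.reshape(-1,3);m=(P[:,0]>.4)&(P[:,0]<.66)&(P[:,1]>.15)&(P[:,1]<.36)&(P[:,2]>.06)&(P[:,2]<.155)
    r=cv2.minAreaRect(P[m][:,:2].astype(np.float32)*1000);print(r)
plan([.537,.25,.28],[.25,.967])
E
```

```text
[[ 0.547  0.254 -0.   ]
 [ 0.542  0.25  -0.   ]
 [ 0.542  0.254 -0.002]
 [ 0.539  0.264 -0.   ]
 [ 0.533  0.261  0.001]]
[[ 0.539  0.242 -0.005]
 [ 0.538  0.235 -0.003]
 [ 0.535  0.238 -0.007]
 [ 0.532  0.241 -0.001]
 [ 0.532  0.234  0.004]]
((536.0118408203125, 247.82723999023438), (26.558818817138672, 159.22357177734375), 76.02437591552734)
((536.6788330078125, 250.3153839111328), (30.607467651367188, 164.15826416015625), 75.78007507324219)
rot(tool) [ 0.002 -0.001  0.588] shift after turn [-0.111   0.8961 -0.0497] shift before [-0.5892  0.6843 -0.0484]
rot(tool) [ 1.000e-03  3.000e-03 -2.554e+00] shift after turn [ 0.111  -0.8961 -0.0497] shift before [-0.5892  0.6843 -0.0484]
t 0.1 tcp [ 0.2052 -0.5898  0.2303] q [-0.98  0.39  0.01 -0.   -1.19 -0.26]
```

The patch is only shadow (z≈0). Moving above the headset.

Careful with the scale: shifts go in shares of 50 mm and turns go in shares of 2 pi rad. That gives: 0.045 m is 0.9, 0.03 m is 0.6, 0.147 rad is 0.0234.

Call:
send_path(plan=[[[0,0,-0.25,0,0,0.0234],[0,0,-0.25,0,0,0.0234],[0,0,-0.25,0,0,0.0234],[0,0,-0.25,0,0,0.0234],[-0.1,0.6,0,0,0,0],[-0.11,0.9,0,0,0,0],[-0.11,0.9,0,0,0,0],[-0.11,0.9,0,0,0,0]]], finger_gap=0.085)

```text
time: 0.9
tcp_pos: [0.2676, -0.4342, 0.2806]
tool_rot: [-0.398, -3.115, -0.001]
ft_force: [1.1, 0.5, 0.2]
width: 0.0852
gripper_force: 0.0
```

Call:
send_path(plan=[[[-0.11,0.9,0,0,0,0],[-0.11,0.9,0,0,0,0],[-0.11,0.9,0,0,0,0],[-0.11,0.9,0,0,0,0],[-0.11,0.9,0,0,0,0],[-0.11,0.9,0,0,0,0],[-0.11,0.9,0,0,0,0],[-0.11,0.9,0,0,0,0]]])

```text
time: 1.7
tcp_pos: [0.4002, -0.0966, 0.2813]
tool_rot: [0.396, 3.116, 0.0]
ft_force: [0.3, -0.9, -0.1]
width: 0.0849
gripper_force: 0.0
```

```bash
python3 - <<'E'
from h import *
plan([.5363,.249,.28],[.2425,.97])
E
```

```text
rot(tool) [ 0.     0.    -0.008] shift after turn [-0.0482  0.3683  0.0013] shift before [-0.0452  0.3686  0.0014]
rot(tool) [ 0.    -0.     3.134] shift after turn [ 0.0482 -0.3683  0.0013] shift before [-0.0452  0.3686  0.0014]
t 1.7 tcp [ 0.4002 -0.0966  0.2813] q [ 0.16 -0.03 -0.38 -0.   -1.22 -1.99]
```

To row units: 0.048 m is 0.96, 0.045 m is 0.9.

Call:
send_path(plan=[[[-0.12,0.96,0,0,0,0],[-0.12,0.96,0,0,0,0],[-0.12,0.96,0,0,0,0],[-0.12,0.96,0,0,0,0],[-0.12,0.96,0,0,0,0],[-0.12,0.96,0,0,0,0],[-0.12,0.9,0,0,0,0],[-0.1,0.7,0,0,0,0]]])

```text
time: 2.5
tcp_pos: [0.5383, 0.2485, 0.2804]
tool_rot: [-0.395, -3.116, 0.001]
ft_force: [0.7, -0.8, -0.4]
width: 0.0849
gripper_force: 0.0
```

Call:
send_path(plan=[[[0,0,0,0,0,0],[0,0,0,0,0,0]]])

```text
time: 2.7
tcp_pos: [0.5376, 0.2464, 0.2801]
tool_rot: [-0.395, -3.115, 0.003]
ft_force: [-0.2, -0.2, -0.3]
width: 0.0846
gripper_force: 0.0
```

```bash
python3 - <<'E'
from h import *
im=grab('wrist','wrist1.png')
print(im['fx'],im['cx'],im['cy'],np.linalg.inv(im['world_to_cam']).round(3).tolist(),(im['z_map']>0).mean())
plan([.5363,.249,.28],[.2425,.97])
E
```

```text
297.3186396354542 256.03800741649985 191.16233408575553 [[0.251, -0.917, -0.31, 0.457], [0.968, 0.237, 0.081, 0.27], [-0.001, -0.321, 0.947, 0.423], [0.0, 0.0, 0.0, 1.0]] 0.9959818522135416
rot(tool) [-0.001 -0.001 -0.008] shift after turn [0.002  0.003  0.0007] shift before [0.002  0.003  0.0007]
rot(tool) [-2.000e-03  2.000e-03  3.133e+00] shift after turn [-0.002  -0.003   0.0007] shift before [0.002  0.003  0.0007]
t 2.75 tcp [0.5375 0.2456 0.2807] q [ 0.7   0.3   0.   -0.   -1.28 -2.53]
```

View pics/wrist1.png

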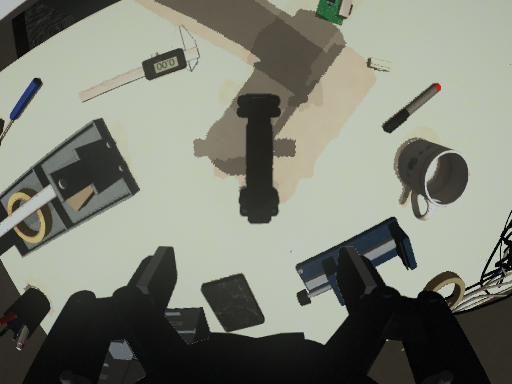

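The wrist view shows the headset upright at (258,158), between the fingers' line of approach and roughly square to the tool. The caddy sits at left (75,190). Refining from the wrist depth.

```bash
cat >> h.py <<'E'
def wcloud(im):
    z=im['z_map'];h,w=z.shape;u,v=np.meshgrid(np.arange(w),np.arange(h))
    a=(u-im['cx']);b=(v-im['cy']);r=np.hypot(a,b)+1e-9;k=np.tan(r/im['fx'])/r
    P=np.stack([a*k*z,-b*k*z,-z],-1);P[(z==0)|(r/im['fx']>1.3)]=np.nan
    T=np.linalg.inv(im['world_to_cam']);return P@T[:3,:3].T+T[:3,3]
def sel(P,x0,x1,y0,y1,z0,z1):
    P=P.reshape(-1,3);return P[(P[:,0]>x0)&(P[:,0]<x1)&(P[:,1]>y0)&(P[:,1]<y1)&(P[:,2]>z0)&(P[:,2]<z1)]
E
python3 - <<'E'
from h import *
W=wcloud(load('wrist'))
for z0 in(.06,.10,.13,.139):
    P=sel(W,.42,.66,.17,.33,z0,.155);print(z0,len(P),cv2.minAreaRect(P[:,:2].astype(np.float32)*1000),np.percentile(P[:,2],[50,99]))
P=sel(W,.42,.66,.17,.33,.004,.03);print('low',np.percentile(P,[1,99],axis=0).round(3).tolist())
P=sel(W,.3,.7,-.3,.08,.155,.18);print('bar',len(P),P.mean(0),cv2.minAreaRect(P[:,:2].astype(np.float32)*1000))
E
```

```text
0.06 3128 ((530.7982177734375, 253.75413513183594), (25.970190048217773, 145.6394500732422), 75.90242767333984) [0.14036866 0.14670054]
0.1 2873 ((537.00244140625, 252.19602966308594), (25.970190048217773, 132.84576416015625), 75.90242767333984) [0.14127298 0.14673697]
0.13 2314 ((537.1971435546875, 252.1605682373047), (25.97022247314453, 98.45756530761719), 75.88097381591797) [0.14306975 0.14680327]
0.139 1725 ((537.421630859375, 252.0240478515625), (25.72349739074707, 71.89371490478516), 75.98448944091797) [0.14443287 0.14690785]
low [[0.584, 0.211, 0.006], [0.599, 0.264, 0.03]]
bar 1293 [ 4.91334417e-01 -1.21173912e-04  1.68062611e-01] ((492.5700988769531, -32.33058166503906), (34.36257553100586, 164.5132293701172), 7.3771891593933105)
```

To row units: 0.04 m is 0.8, 0.0042 m is 0.084, -0.008 rad is -0.0013.

Call:
send_path(plan=[[[0.032,0.084,0.2,0,0,-0.0013],[0,0,0.8,0,0,0],[0,0,0.8,0,0,0],[0,0,0.7,0,0,0],[0,0,0.4,0,0,0],[0,0,0.18,0,0,0],[0,0,0,0,0,0],[0,0,0,0,0,0]]])

```text
time: 3.55
tcp_pos: [0.5382, 0.2507, 0.1286]
tool_rot: [0.384, 3.116, 0.002]
ft_force: [-0.1, -0.1, 0.4]
width: 0.0846
gripper_force: 0.0
```

Call:
send_path(plan=[[[0,0,0,0,0,0],[0,0,0,0,0,0],[0,0,0,0,0,0],[0,0,0,0,0,0],[0,0,0,0,0,0],[0,0,0,0,0,0],[0,0,0,0,0,0],[0,0,0,0,0,0]]], finger_gap=0, squeeze=40)

```text
time: 4.35
tcp_pos: [0.5376, 0.2505, 0.1278]
tool_rot: [0.384, 3.118, 0.0]
ft_force: [-1.5, -0.6, 4.6]
width: 0.0252
gripper_force: 41.8
```

To row units: -0.045 m is -0.9, -0.04 m is -0.8.

Call:
send_path(plan=[[[0,0,-0.2,0,0,0],[0,0,-0.5,0,0,0],[0,0,-0.8,0,0,0],[0,0,-0.9,0,0,0],[0,0,-0.9,0,0,0],[0,0,-0.7,0,0,0],[0,0,-0.24,0,0,0],[0,0,0,0,0,0]]])

```text
time: 5.15
tcp_pos: [0.5378, 0.251, 0.3408]
tool_rot: [0.384, 3.116, 0.005]
ft_force: [-0.2, 0.6, -1.6]
width: 0.0252
gripper_force: 41.1
```

```bash
python3 - <<'E'
from h import *
im=grab('wrist','wrist2.png')
W=wcloud(im)
P=sel(W,.3,.7,-.3,.08,.155,.18);print('bar',len(P),P.mean(0))
plan([.522,-.176,.34],[-.181,.983])
E
```

```text
bar 1355 [ 0.49701724 -0.03006964  0.16870661]
rot(tool) [ 0.    -0.001 -0.427] shift after turn [ 0.092  -0.4169 -0.0016] shift before [-0.0891 -0.4175 -0.0018]
rot(tool) [-2.000e-03 -1.000e-03  2.714e+00] shift after turn [-0.092   0.4169 -0.0016] shift before [-0.0891 -0.4175 -0.0018]
t 5.2 tcp [0.537  0.2507 0.3384] q [ 0.71  0.28  0.12 -0.   -1.41 -2.53]
```

View pics/wrist2.png

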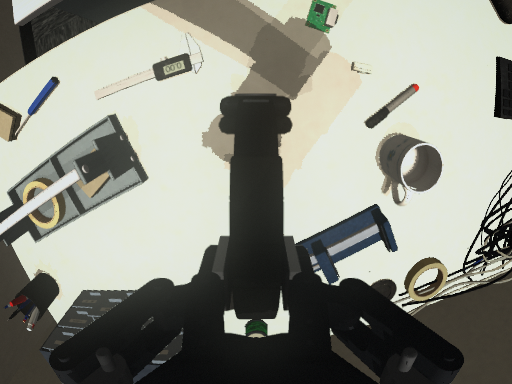

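The headset is held at the crown (258,260), upright, with its cups clear of the desk. Moving over the bar's -y half.

To row units: -0.046 m is -0.92, -0.04 m is -0.8, -0.14 rad is -0.0223.

Call:
send_path(plan=[[[0,0,-0.04,0,0,-0.0159],[0,0,0,0,0,-0.0223],[0,0,0,0,0,-0.0202],[0.1,-0.4,0,0,0,-0.0095],[0.18,-0.8,0,0,0,0],[0.2,-0.92,0,0,0,0],[0.2,-0.92,0,0,0,0],[0.2,-0.92,0,0,0,0]]])

```text
time: 6.0
tcp_pos: [0.5273, 0.0463, 0.3381]
tool_rot: [0.286, -3.123, 0.001]
ft_force: [1.4, -0.7, -0.7]
width: 0.0249
gripper_force: 41.0
```

Call:
send_path(plan=[[[0.2,-0.92,0,0,0,0],[0.2,-0.92,0,0,0,0],[0.2,-0.92,0,0,0,0],[0.2,-0.86,0,0,0,0],[0.12,-0.52,0,0,0,0],[0.04,-0.2,0,0,0,0],[0,0,0,0,0,0],[0,0,0,0,0,0]]])

```text
time: 6.8
tcp_pos: [0.5205, -0.1734, 0.3398]
tool_rot: [0.285, -3.126, -0.002]
ft_force: [0.5, 0.5, -1.9]
width: 0.0249
gripper_force: 41.1
```

```bash
python3 - <<'E'
from h import *
im=grab('wrist');W=wcloud(im)
# bar top: points around z .17 near caddy; fit line robustly
P=sel(W,.3,.7,-.35,.12,.163,.176)
l=cv2.fitLine(P[:,:2].astype(np.float32),cv2.DIST_HUBER,0,.005,.001).ravel();print('bar',len(P),l,P[:,2].mean(),P[:,1].min(),P[:,1].max())
for n in('top','side'):
    C=cloud(grab(n));P=sel(C,.3,.7,-.35,.12,.164,.176)
    # only points away from gripper/headset
    l=cv2.fitLine(P[:,:2].astype(np.float32),cv2.DIST_HUBER,0,.005,.001).ravel();print(n,len(P),l,P[:,2].mean(),P[:,1].min(),P[:,1].max())
plan([.522,-.176,.34],[-.181,.983])
E
```

```text
bar 3284 [ 0.18441957 -0.98284763  0.5114522  -0.1129331 ] 0.16969466344996303 -0.27289223958783 0.046522455098221505
top 117 [ 0.14158124 -0.98992664  0.4863722   0.01564259] 0.16904460200446603 -0.018463605294435984 0.04203573453285844
side 170 [ 0.1889295  -0.98199064  0.5086211  -0.10784676] 0.16826992080228592 -0.2704676477786363 0.04751274318719667
rot(tool) [ 0.    -0.     0.002] shift after turn [-0.0005 -0.0032  0.001 ] shift before [-0.0005 -0.0032  0.001 ]
rot(tool) [ 1.00e-03  1.00e-03 -3.14e+00] shift after turn [0.0005 0.0032 0.001 ] shift before [-0.0005 -0.0032  0.001 ]
t 6.95 tcp [ 0.5209 -0.1729  0.341 ] q [-0.03  0.2   0.02 -0.   -1.39 -1.36]
```

To row units: 0.04 m is 0.8, 0.035 m is 0.7.

Call:
send_path(plan=[[[-0.02,-0.06,0.3,0,0,0],[0,0,0.7,0,0,0],[0,0,0.8,0,0,0],[0,0,0.7,0,0,0],[0,0,0.5,0,0,0],[0,0,0.2,0,0,0],[0,0,0.08,0,0,0],[0,0,0,0,0,0]]])

```text
time: 7.75
tcp_pos: [0.5231, -0.1766, 0.1781]
tool_rot: [-0.287, 3.127, -0.001]
ft_force: [0.1, 0.6, -0.8]
width: 0.0254
gripper_force: 41.0
```

Call:
send_path(plan=[[[0,0,0.02,0,0,0],[0,0,0,0,0,0]]])

```text
time: 7.95
tcp_pos: [0.5231, -0.1769, 0.1776]
tool_rot: [-0.285, 3.126, -0.001]
ft_force: [0.1, -0.4, -1.0]
width: 0.0253
gripper_force: 41.0
```

```bash
python3 - <<'E'
from h import *
grab('side','side3.png');s=load('side')
cv2.imwrite('pics/side3c.png',cv2.resize(s['pixels'][120:240,230:350],None,fx=5,fy=5,interpolation=cv2.INTER_CUBIC))
E
```

```text
(no output)
```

View pics/side3c.png

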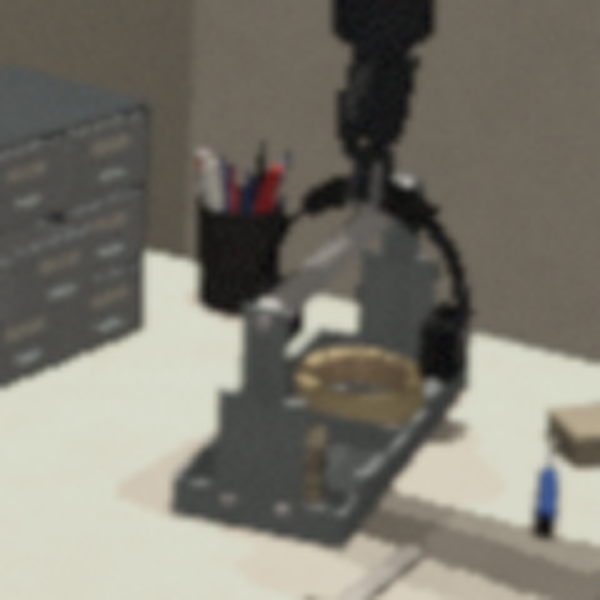

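The headset straddles the bar just above it (crown at (375,185)), with the near cup at (445,340) outside the tray. Lowering to contact.

To row units: 0.002 m is 0.04, 0.001 m is 0.02.

Call:
send_path(plan=[[[0,0,0.04,0,0,0],[0,0,0.02,0,0,0],[0,0,0,0,0,0]]])

```text
time: 8.3
tcp_pos: [0.5222, -0.1769, 0.1732]
tool_rot: [0.285, -3.128, -0.0]
ft_force: [-0.2, 0.3, -0.6]
width: 0.0248
gripper_force: 41.0
```

Call:
send_path(plan=[[[0,0,0.02,0,0,0],[0,0,0,0,0,0]]])

```text
time: 8.5
tcp_pos: [0.5224, -0.177, 0.1727]
tool_rot: [-0.285, 3.128, -0.0]
ft_force: [0.8, 0.7, 2.2]
width: 0.0251
gripper_force: 41.3
```

Call:
send_path(plan=[[[0,0,0.02,0,0,0],[0,0,0,0,0,0]]])

```text
time: 8.7
tcp_pos: [0.5224, -0.177, 0.1727]
tool_rot: [-0.286, 3.128, -0.001]
ft_force: [-2.1, 1.8, 5.6]
width: 0.025
gripper_force: 41.9
```

To row units: -0.001 m is -0.02.

Call:
send_path(plan=[[[0,0,-0.02,0,0,0],[0,0,0,0,0,0],[0,0,0,0,0,0],[0,0,0,0,0,0],[0,0,0,0,0,0],[0,0,0,0,0,0]]], finger_gap=0.055)

```text
time: 9.3
tcp_pos: [0.5223, -0.1769, 0.1722]
tool_rot: [0.285, -3.128, -0.0]
ft_force: [0.2, -0.2, 0.1]
width: 0.0548
gripper_force: 0.0
```

Call:
send_path(plan=[[[0,0,-0.2,0,0,0],[0,0,-0.4,0,0,0],[0,0,-0.8,0,0,0],[0,0,-0.6,0,0,0],[0,0,-0.2,0,0,0],[0,0,0,0,0,0]]])

```text
time: 9.9
tcp_pos: [0.5231, -0.177, 0.2845]
tool_rot: [-0.285, 3.124, -0.001]
ft_force: [0.2, -0.1, 0.3]
width: 0.0551
gripper_force: 0.0
```

```bash
python3 - <<'E'
from h import *
grab('side');s=load('side');grab('top');t=load('top');w=grab('wrist')
a=cv2.resize(s['pixels'][120:240,230:350],(480,480),interpolation=cv2.INTER_CUBIC)
b=cv2.resize(w['pixels'],(320,240),interpolation=cv2.INTER_AREA);c=np.zeros((480,800,3),np.uint8);c[:,:480]=a;c[:240,480:]=b
c[240:,480:]=cv2.resize(t['pixels'][165:255,260:380],(320,240),interpolation=cv2.INTER_CUBIC)
cv2.imwrite('pics/c4.png',c)
W=wcloud(w)
u=np.array([-.185,.983]);u/=np.linalg.norm(u);m=np.array([.5112,-.115]);n=np.array([u[1],-u[0]])
P=sel(W,.3,.7,-.35,.12,.163,.176);d=(P[:,:2]-m);al=d@u;ac=d@n
k=(abs(ac)<.014)&(al>-.03);l=cv2.fitLine(P[k][:,:2].astype(np.float32),cv2.DIST_HUBER,0,.005,.001).ravel();print('bar',k.sum(),l,P[k][:,2].mean(),'along',al.min(),al.max())
P=sel(W,.3,.7,-.35,.12,.177,.2);print('crown',len(P),P.mean(0),cv2.minAreaRect(P[:,:2].astype(np.float32)*1000),P[:,2].max(),((P[:,:2]-m)@u).mean())
P=sel(W,.3,.7,-.35,.12,.025,.045);
for nm,C in(('t',cloud(t)),('s',cloud(s)),('w',W)):
    P=sel(C,.2,.8,-.5,.2,.015,.036);d=P[:,:2]-m;print(nm,'tray along',np.percentile(d@u,[2,98]).round(3),'across',np.percentile(d@n,[5,95]).round(3))
plan([.511,-.113,.28],[.983,.185])
E
```

```text
bar 2972 [ 0.18662542 -0.9824311   0.5009339  -0.05895785] 0.16972791192420408 along -0.1609056221759647 0.16168384326482377
crown 2900 [ 0.51712637 -0.17521839  0.18712058] ((522.1298828125, -173.9999542236328), (93.12593078613281, 25.86642074584961), 9.814909934997559) 0.19270978429143804 -0.06027556670826984
t tray along [-0.245  0.305] across [-0.223  0.303]
s tray along [-0.216  0.297] across [-0.207  0.292]
w tray along [-0.217  0.294] across [-0.201  0.234]
rot(tool) [-1.000e-03 -3.000e-03  1.566e+00] shift after turn [0.0645 0.0015 0.0007] shift before [-0.0012  0.0645  0.0008]
rot(tool) [ 3.000e-03 -1.000e-03 -1.575e+00] shift after turn [-0.0645 -0.0015  0.0007] shift before [-0.0012  0.0645  0.0008]
t 10.05 tcp [ 0.5215 -0.1767  0.2807] q [-0.03  0.23 -0.09 -0.   -1.25 -1.36]
```

View pics/c4.png

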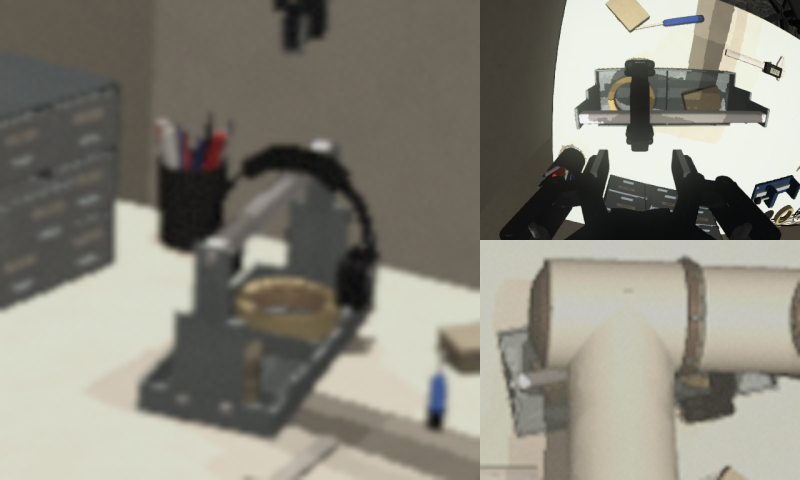

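The headset hangs on the -y half, with a cup on each side and the gripper free of it. The tape and bit box are in place. Turning to grip across the bar near the combined centre of mass.

To row units: -0.01 m is -0.2, -0.147 rad is -0.0234.

Call:
send_path(plan=[[[0,0,-0.2,0,0,-0.0159],[0,0,-0.2,0,0,-0.0234],[0,0,0,0,0,-0.0234],[0,0,0,0,0,-0.0234],[0,0,0,0,0,-0.0234],[0,0,0,0,0,-0.0234],[0,0,0,0,0,-0.0234],[0,0,0,0,0,-0.0234]]], finger_gap=0.06)

```text
time: 10.85
tcp_pos: [0.5217, -0.1768, 0.3003]
tool_rot: [1.92, -2.483, -0.004]
ft_force: [-0.2, 0.4, -0.5]
width: 0.0599
gripper_force: 0.0
```

Call:
send_path(plan=[[[0,0,0,0,0,-0.0234],[0,0,0,0,0,-0.0234],[0,0,0,0,0,-0.0234],[-0.4,-0.02,0,0,0,-0.0008],[-0.5,0,0,0,0,0],[-0.2,0,0,0,0,0],[0,0,0,0,0,0],[0,0,0,0,0,0]]])

```text
time: 11.65
tcp_pos: [0.5132, -0.1228, 0.3017]
tool_rot: [2.418, -2.004, -0.001]
ft_force: [1.2, 0.6, 0.1]
width: 0.0596
gripper_force: 0.0
```

```bash
python3 - <<'E'
from h import *
w=grab('wrist');W=wcloud(w)
u=np.array([-.185,.983]);u/=np.linalg.norm(u);m=np.array([.5112,-.115]);n=np.array([u[1],-u[0]])
P=sel(W,.3,.7,-.35,.12,.163,.176);d=(P[:,:2]-m);al=d@u;ac=d@n
k=(abs(ac)<.014)&(al>-.03);l=cv2.fitLine(P[k][:,:2].astype(np.float32),cv2.DIST_HUBER,0,.005,.001).ravel();print('bar',k.sum(),l,'x at y=-.1229',l[2]+(-.1229-l[3])*l[0]/l[1],P[k][:,2].mean())
P=sel(W,.3,.7,-.35,.12,.177,.2);print('crown',((P[:,:2]-m)@u).mean(),P.mean(0),P[:,2].max())
for z,a in ((.028,'z'),):
    # contents: tape and box: points between z .015 and .035 within tray
    P=sel(W,.3,.7,-.35,.12,.02,.034);d=P[:,:2]-m;al=d@u;ac=d@n;k=(abs(ac)<.056)&(abs(al)<.145)&(abs(al)>.012)
    for s in(1,-1):
        q=k&(al*s>0);print('contents',s,q.sum(),np.median(al[q]).round(3),np.percentile(al[q],[2,98]).round(3),np.percentile(ac[q],[2,98]).round(3))
plan([.5127,-.1229,.140],[.983,.185])
E
```

```text
bar 2369 [ 0.17748241 -0.98412395  0.50019383 -0.04740819] x at y=-.1229 0.5138084 0.16989426750384753
crown -0.061117620954585825 [ 0.52305769 -0.17495896  0.18678824] 0.19277006133948282
contents 1 1033 0.078 [0.043 0.121] [-0.024  0.041]
contents -1 987 -0.101 [-0.125 -0.068] [-0.043  0.054]
rot(tool) [-0.000e+00 -1.000e-03  3.141e+00] shift after turn [ 0.0003 -0.0005  0.1618] shift before [-0.0003  0.0004  0.1618]
rot(tool) [ 0.001 -0.    -0.   ] shift after turn [-0.0003  0.0005  0.1618] shift before [-0.0003  0.0004  0.1618]
t 11.7 tcp [ 0.5133 -0.1231  0.3018] q [ 0.07  0.17 -0.11  0.   -1.29  0.11]
```

To row units: 0.04 m is 0.8, 0.035 m is 0.7.

Call:
send_path(plan=[[[0,0,0.3,0,0,0],[0,0,0.7,0,0,0],[0,0,0.8,0,0,0],[0,0,0.7,0,0,0],[0,0,0.44,0,0,0],[0,0,0.2,0,0,0],[0,0,0.08,0,0,0],[0,0,0,0,0,0]]])

```text
time: 12.5
tcp_pos: [0.5138, -0.123, 0.1417]
tool_rot: [-2.418, 2.006, -0.001]
ft_force: [0.9, -0.9, 0.7]
width: 0.0598
gripper_force: 0.0
```

Call:
send_path(plan=[[[0,0,0,0,0,0],[0,0,0,0,0,0],[0,0,0,0,0,0],[0,0,0,0,0,0],[0,0,0,0,0,0],[0,0,0,0,0,0],[0,0,0,0,0,0],[0,0,0,0,0,0]]], finger_gap=0, squeeze=110)

```text
time: 13.3
tcp_pos: [0.5139, -0.1226, 0.1425]
tool_rot: [-2.418, 2.004, -0.003]
ft_force: [-1.0, 1.2, 5.5]
width: 0.0146
gripper_force: 108.2
```

```bash
python3 -c "
from h import *
s=bot.observe();print(s['ft_force'],s['wrist_torque'],s['tcp_pos'])"
```

```text
[-0.97154443  1.20767747  5.46664635] [ 0.32848768  0.32324881 -0.14679953] [ 0.51388163 -0.12259749  0.14248585]
```

To row units: -0.005 m is -0.1, -0.004 m is -0.08.

Call:
send_path(plan=[[[0,0,-0.04,0,0,0],[0,0,-0.08,0,0,0],[0,0,-0.1,0,0,0],[0,0,-0.08,0,0,0],[0,0,-0.04,0,0,0],[0,0,0,0,0,0],[0,0,0,0,0,0],[0,0,0,0,0,0]]])

```text
time: 14.1
tcp_pos: [0.513, -0.1226, 0.1581]
tool_rot: [2.418, -2.005, -0.001]
ft_force: [0.2, 0.0, -6.9]
width: 0.0143
gripper_force: 107.4
```

```bash
cat > lv.py <<'E'
from h import *
s=bot.observe();print(s['ft_force'].round(2),s['wrist_torque'].round(3),s['tcp_pos'].round(4),s['width'],'tool z',R.from_rotvec(s['tool_rot']).as_matrix()[:,2].round(4))
w=grab('wrist');W=wcloud(w);S=cloud(grab('side'));dz=s['tcp_pos'][2]-.1425
u=np.array([-.18,.983]);u/=np.linalg.norm(u);m=np.array([.5115,-.115]);n=np.array([u[1],-u[0]])
for nm,C in(('w',W),('s',S)):
    P=sel(C,.3,.7,-.35,.12,.155+dz,.183+dz);d=P[:,:2]-m;al=d@u;ac=d@n
    for lo,hi in((.03,.16),(-.15,-.08)):
        k=(abs(ac)<.007)&(al>lo)&(al<hi);k&=abs(P[:,2]-np.median(P[k,2]))<.006
        print(nm,lo,k.sum(),'al',al[k].mean().round(3),'z',(P[k,2].mean()-dz).round(4),'slope',np.polyfit(al[k],P[k,2],1)[0].round(4) if k.sum()>20 else None)
E
python3 lv.py
```

```text
[ 0.2   0.01 -6.87] [-0.001  0.013 -0.013] [ 0.513  -0.1226  0.1581] 0.014274605614648108 tool z [-6.e-04  1.e-04 -1.e+00]
w 0.03 142 al 0.032 z 0.1701 slope -0.0361
w -0.15 4168 al -0.103 z 0.17 slope 0.0005
s 0.03 56 al 0.101 z 0.1688 slope -0.0049
s -0.15 1 al -0.144 z 0.1688 slope None
```

It's balanced (torque near 0) and level. Lifting the rest.

To row units: -0.014 m is -0.28, -0.012 m is -0.24.

Call:
send_path(plan=[[[0,0,-0.12,0,0,0],[0,0,-0.24,0,0,0],[0,0,-0.28,0,0,0],[0,0,-0.28,0,0,0],[0,0,-0.28,0,0,0],[0,0,-0.24,0,0,0],[0,0,-0.18,0,0,0],[0,0,-0.1,0,0,0]]])

```text
time: 15.0
tcp_pos: [0.5136, -0.1227, 0.2456]
tool_rot: [-2.417, 2.005, -0.002]
ft_force: [0.4, -0.1, -7.5]
width: 0.0142
gripper_force: 107.7
```

Call:
send_path(plan=[[[0,0,-0.02,0,0,0],[0,0,0,0,0,0],[0,0,0,0,0,0],[0,0,0,0,0,0],[0,0,0,0,0,0],[0,0,0,0,0,0],[0,0,0,0,0,0],[0,0,0,0,0,0]]])

```text
time: 15.8
tcp_pos: [0.5132, -0.1226, 0.2453]
tool_rot: [2.418, -2.005, -0.0]
ft_force: [0.2, -0.8, -7.0]
width: 0.0142
gripper_force: 107.7
```

```bash
python3 lv.py; python3 - <<'E'
from h import *
s=load('side');w=load('wrist')
c=np.zeros((480,800,3),np.uint8);c[:,:480]=cv2.resize(s['pixels'][90:230,220:360],(480,480),interpolation=cv2.INTER_CUBIC)
c[:240,480:]=cv2.resize(w['pixels'],(320,240),interpolation=cv2.INTER_AREA);cv2.imwrite('pics/c5.png',c)
E
```

```text
[ 0.2  -0.79 -6.99] [-0.02  -0.021  0.053] [ 0.5132 -0.1226  0.2453] 0.014174251483982813 tool z [-1.e-04  0.e+00 -1.e+00]
w 0.03 139 al 0.032 z 0.17 slope -0.0705
w -0.15 4189 al -0.103 z 0.17 slope 0.0001
s 0.03 55 al 0.098 z 0.1685 slope -0.0045
s -0.15 0 al nan z nan slope None
  return _methods._mean(a, axis=axis, dtype=dtype,
  ret = ret.dtype.type(ret / rcount)
lv.py:9: RuntimeWarning: Mean of empty slice.
  print(nm,lo,k.sum(),'al',al[k].mean().round(3),'z',(P[k,2].mean()-dz).round(4),'slope',np.polyfit(al[k],P[k,2],1)[0].round(4) if k.sum()>20 else None)
```

View pics/c5.png

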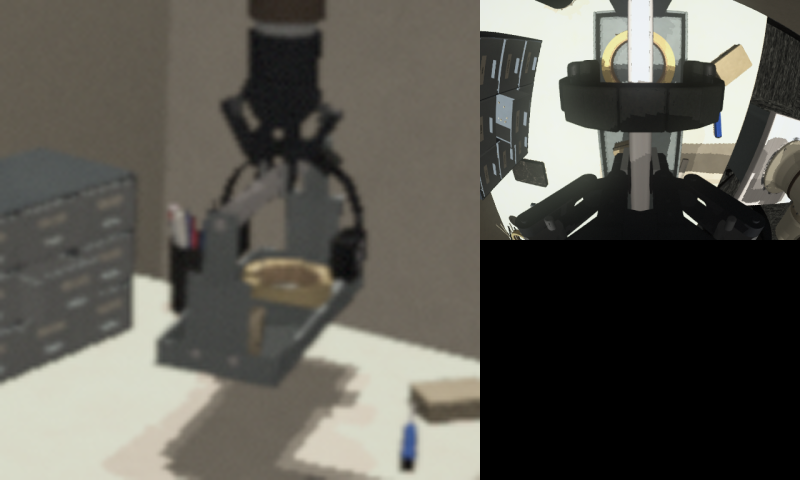

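The caddy is lifted about 10 cm, level and steady. The headset hangs on the bar (about (295,190)) clear of the gripper, and the tape and bit box are still in the tray.

```bash
python3 -c "
from station import bot
print(bot.hand_in())"
```

```text
the job is handed in; nothing more can be done
None
```

I handed the job in at about 16 s with the caddy held level and steady about 10 cm above the desk, the headset hanging freely on the −y half of the bar, and the bit box and tape roll still in the tray.

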